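# Hold the test gauge on the live vacuum port

## Robot

A 7-joint arm with a two-finger parallel gripper is mounted at the origin on the work surface. World frame = base frame: x ahead of the robot, y to its left, z up, the work surface at z = 0. Lengths are in m, angles in rad, forces in N, time in s.
With the tool pointing down it reaches from about 0.4 to 0.85 m from the base axis. Payload 10.4 kg.
Tool frame: the origin (TCP) lies midway between the tips of the shut fingers; the grasp point (between the pads) lies 19 mm behind it; z points along the fingers, x is the direction in which the jaws open and shut, and the axes are right-handed (so a half turn about z gives the same grasp; the last joint's range is limited). The gripper opens to 85 mm and grips with 20 to 120 N. Pads are 22 mm wide; open, the fingers measure 114 mm over their backs; the gripper's body (76 mm by 85 mm) begins 54 mm behind the grasp point. The pads swing forward as they close: fully open they stand 13 mm farther back than shut.
Start: joints at [1.198, 0.332, -0.065, 1.46, 0.022, 1.35, -0.088], TCP at [0.214, -0.587, 0.231] pointing down, gripper open.
Joint ranges: [-2.6, 2.6], [-0.5, 2.12], [-1.47, 1.34], [0.16, 2.42], [-1.27, 4.41], [0.06, 2.06], [-2.6, 2.6]. Speed limits (rad/s): [2.22, 2.22, 2.79, 2.79, 3.14, 3.14, 3.14].

## Interface

Orientations are given as a unit quaternion [x, y, z, w].
In Python, from workcell import monitor, eyes, ticket, models gives the robot as it stands.
- The arm moves only by the tool servo_tool, never from a script. Its argument "motion" is a list of rows, each a list of 7 numbers: the opening, from 0 (shut) to 1 (fully open), then the shift along the tool's x, y, z in m, then the turn, a rotation vector about the tool's x, y, z in degrees. In form: [[fingers, tx, ty, tz, rx, ry, rz], ...]. A call has 1 to 20 rows; each row is the pose to reach, as a shift and turn from the pose commanded when the call began, along the tool's axes at that moment; what a row does not reach only later rows make up. A row lasts 1/8 s, in which the tool goes at most 62.5 mm and 10.7 degrees, less where a joint would pass 70% of its speed; a pose out of reach is approached as far as the arm can. A call with a gripper value outside its range is refused whole. The fingers move at their own pace and stop on an object; "grip_force" is the grip in N (left out, the last holds). Time passes only in rows, so rows that repeat a pose let the fingers close. It gives the time, the measured TCP pose, the force and the opening at its end, in the units of the state.
- monitor.get_obs(): the state, without advancing time (a new reading comes with each control period).
- eyes.camera(name): name is "scene" or "top" or "wrist"; returns (picture, depth): 400x640x3 uint8, blue, green, red; 400x640 float32, m along the optical axis (not along the pixel's ray), 0 where there is no reading.
- eyes.camera_info(name): a dict with "intrinsics" (3x3 intrinsics, pixels), "extrinsics" (4x4, takes a point from world to camera coordinates); the wrist camera has in their place "tool_from_camera" (4x4, takes a point from camera to tool coordinates, whose origin is the TCP and whose axes are the tool frame's). Camera axes: x right, y down, z forward; pixel columns grow to the right and rows downward; lengths in m; the calibration is good to about 2 mm. A picture is of the moment at which its call begins: read the wrist's pose just before it. camera_info takes no time and is no camera call.
- ticket.hand_in(): hands the job in, once; it reports no verdict.
Trained networks look in the newest picture that a camera, given by its name, has taken for a name from the list of things; names that differ only in an ending like _2 or _b are one class to them, and where a whole thing is asked for, a point or a joint stands for the part that bears it (a point fixed in the world has none). Each returns a list of dicts, best first, with "confidence" (0 to 1); they miss things now and then, are a little off and sometimes report something else, mostly with a low value. They report only what shows in the picture. A call takes as long as a camera call. They do not tell look-alikes from the thing itself.
- models.boxes_of(camera, thing): "point" ([x, y, z] in m, in the coordinates of the camera as it stood for that picture, good to about 4 mm: the middle of the surface that is visible of it).
The state is a dict: "clock": time; "joint_pos": joint angles; "joint_velocities": joint speeds; "tau": joint torques, N m; "position": TCP position; "ee_rot": TCP orientation; "ft_force": force on the tool from outside, world axes, zero at the start; "torque": the same for the moment, N m; "grip_width": opening from 0.0 (shut) to 1.0 (fully open).
Only numpy, scipy, OpenCV 4.12 (cv2) and the standard library are available. Lean on these libraries where they do the work, as an engineer would, in place of code of your own. Each camera call takes 0.05 s, during which the arm holds its last target. There are 200 camera calls.

## Task

The rocker lever in the middle of the vacuum manifold leans towards the port that is live. Pick up the hand gauge that stands on the bench and press its open end squarely onto the slanted nipple of that live port until it snaps over the nipple, then push it on, fully home against the port's spring-loaded collar, so that the collar is right down, and finish while still holding it there: do not let go. Keep the gauge off the other nipple, do not touch the rocker, and leave everything else on the bench where it is.

Things in the scene. Friction and masses are not known exactly. Their poses are not given: they have to be found in the camera images.
- rocker (a joint): black-tipped toggle lever, pivoting 68 mm above the bench in the middle of the manifold, 71 mm from pivot to tip. It lies over to one side or the other: +0.5 rad leans to the left nipple (manifold +y), -0.5 rad leans to the right one (manifold -y); it is top-heavy and rests at one of these ends
- rocker_tip (a point): top end of the rocker lever
- manifold: aluminium manifold block fixed on the bench, 110 x 300 mm, 50 mm tall, rocker in the middle of its top, a nipple on each side of it 98 mm away along y. Origin at the centre of its underside; -x faces the robot
- nipple_left: left slanted nipple (+y side of the manifold's rocker, fixed to it): a steel post 15 mm across, 38 mm long, out of a round 48 mm boss. Origin at the post's foot on its axis; z axis along the post, out through its tip, 26 degrees from vertical, leaning to the robot and outwards
- nipple_right: right slanted nipple (-y side of the manifold's rocker, fixed to it): a steel post 15 mm across, 38 mm long, out of a round 48 mm boss. Origin at the post's foot on its axis; z axis along the post, out through its tip, 26 degrees from vertical, leaning to the robot and outwards
- nipple_left_tip (a point): tip of the left nipple, 38 mm from its foot; the last 7 mm taper to 6 mm across. Four sprung detents bulge to 23 mm across, 17 mm back from this tip; pressing the gauge's lip over them takes about 7 N and they snap out behind it when the gauge's mouth is about 15 mm from the post's foot
- nipple_right_tip (a point): tip of the right nipple, 38 mm from its foot; the last 7 mm taper to 6 mm across. Four sprung detents bulge to 23 mm across, 17 mm back from this tip; pressing the gauge's lip over them takes about 7 N and they snap out behind it when the gauge's mouth is about 15 mm from the post's foot
- collar_left (a joint): sprung ring round the foot of the left nipple, 38 mm across; reads how far it is pushed down the post: 0 = up, flat top 13 mm from the foot; 0.007 m = hard stop, top 6 mm from the foot. The gauge's mouth face presses it. Spring 3 N at 0, 10 N at the stop; a snapped-on gauge let go is lifted back to about 0.002
- collar_right (a joint): sprung ring round the foot of the right nipple, 38 mm across; reads how far it is pushed down the post: 0 = up, flat top 13 mm from the foot; 0.007 m = hard stop, top 6 mm from the foot. The gauge's mouth face presses it. Spring 3 N at 0, 10 N at the stop; a snapped-on gauge let go is lifted back to about 0.002
- gauge: round steel hand gauge, small white dial on top, 96 mm tall, about 0.25 kg, standing on its open end. Lower 50 mm: socket 40 mm across; 52 to 96 mm up: ribbed grip 28 mm across. Opening below: 19 mm across through a lip 5 mm thick, then a bore 26 mm across to 43 mm up. Origin at the centre of the mouth, z axis to the dial
- gauge_grip (a point): middle of the gauge's grip, on its axis, 70 mm above the mouth
- gauge_mouth (a point): centre of the gauge's open lower face; z axis towards the dial
- bottle: brown glass bottle with a blue cap, 64 mm across, 130 mm tall; it stands on the side of the bench where the gauge is not; origin at the centre of its underside; to be left alone
- tube_rack: white rack of small tubes, 70 x 150 mm, 60 mm tall with its tubes, in front of the manifold; origin at the centre of its underside; to be left alone
- tip_box: box of pipette tips, green with a clear lid, 85 x 125 mm, 75 mm tall; origin at the centre of its underside; to be left alone
- beaker: open glass beaker, 72 mm across, 90 mm tall; origin at the centre of its underside; to be left alone
- wipe_roll: paper roll standing on end, 100 mm across, 110 mm tall; origin at the centre of its underside; to be left alone
- carton: cardboard box 100 x 150 mm, 90 mm tall; origin at the centre of its underside; to be left alone
Not all that is in view belongs to the job. Of the things like the gauge, leave any that is pink; of the rest the smaller one is meant.

How it is judged:
By the outcome, as a careful person would: the job done as asked, in the order asked, and still so for the second after the job is handed in, while the arm keeps its last pose, push and grip.
It also fails if it takes over 48 s, if anything falls off the work surface, if the arm or the gripper's body presses on something with over 40 N, if the wrist force passes 120 N, or if a joint passes its speed limit or range.

## Working session

There is one attempt and no reset: what is moved stays moved. The work goes in short steps, Python scripts to look and compute and a tool call to move; the robot and the scene stay as the last step left them, time stands still between calls to the robot, and variables do not carry over. Pictures are saved under pics/ and viewed, about 8 in all and at most 12, crops included, and the job is handed in when it is done.

Besides the shell and the picture viewer there is one more tool, called after "Emit:" as name(argument=value, ...), one argument or row to a line, values as JSON. servo_tool: Moves the arm, as the interface text tells. Its arguments: {"type":"object","properties":{"motion":{"type":"array"},"grip_force":{"type":"number"}},"required":["motion"]}

```bash
mkdir -p pics; ls; cat > h.py <<'E'
import numpy as np, cv2
from scipy.spatial.transform import Rotation as R
from workcell import monitor, eyes, ticket, models
def T(o=None):
    o=o or monitor.get_obs(); M=np.eye(4); M[:3,:3]=R.from_quat(o["ee_rot"]).as_matrix(); M[:3,3]=o["position"]; return M
def w2c(name):
    i=eyes.camera_info(name)
    return np.array(i["intrinsics"]), (np.array(i["extrinsics"]) if name!="wrist" else np.linalg.inv(T()@np.array(i["tool_from_camera"])))
def shot(name):
    K,E=w2c(name); im,d=eyes.camera(name); return im,d,K,np.linalg.inv(E)
def cloud(d,K,C):
    v,u=np.indices(d.shape); p=np.stack([(u-K[0,2])/K[0,0]*d,(v-K[1,2])/K[1,1]*d,d],-1)
    P=p@C[:3,:3].T+C[:3,3]; P[d<=0]=np.nan; return P
E
python3 - <<'E'
from h import *
ims=[]
for n in ("scene","top"):
    im,d,K,C=shot(n); cv2.imwrite(f"pics/{n}0.png",im); np.savez(f"{n}0.npz",im=im,d=d,K=K,C=C)
    print(n,C.round(3).tolist())
    for t in ("gauge","manifold","rocker","rocker_tip","nipple_left","nipple_right","bottle","tube_rack"):
        for r in models.boxes_of(n,t)[:4]:
            p=np.array(r["point"]);w=C[:3,:3]@p+C[:3,3];q=K@p;print(t,round(r["confidence"],2),w.round(3),(q[:2]/q[2]).round())
print(monitor.get_obs())
E
```

```text
pics
scene [[-0.285, 0.583, -0.761, 1.297], [0.958, 0.169, -0.23, 0.23], [-0.005, -0.795, -0.607, 0.69], [0.0, 0.0, 0.0, 1.0]]
gauge 0.97 [0.467 0.187 0.066] [392. 204.]
gauge 0.59 [0.556 0.28  0.049] [424. 237.]
manifold 0.87 [0.66  0.016 0.049] [309. 244.]
rocker 0.49 [ 0.643 -0.008  0.111] [301. 218.]
rocker 0.22 [0.592 0.097 0.094] [349. 218.]
rocker_tip 0.34 [0.479 0.272 0.065] [424. 212.]
nipple_left 0.63 [0.609 0.091 0.073] [345. 229.]
nipple_right 0.62 [ 0.662 -0.084  0.076] [270. 229.]
bottle 0.87 [ 0.467 -0.261  0.066] [240. 178.]
bottle 0.68 [0.61  0.095 0.076] [346. 229.]
tube_rack 0.75 [ 0.665 -0.083  0.077] [270. 229.]
tube_rack 0.67 [0.445 0.053 0.045] [345. 197.]
top [[0.028, -0.982, 0.184, 0.332], [-0.999, -0.032, -0.018, 0.03], [0.024, -0.184, -0.983, 1.272], [0.0, 0.0, 0.0, 1.0]]
gauge 0.73 [0.459 0.272 0.06 ] [230. 230.]
gauge 0.67 [0.541 0.276 0.067] [230. 204.]
gauge 0.49 [0.446 0.177 0.113] [259. 233.]
manifold 0.66 [0.63  0.011 0.053] [316. 180.]
rocker 0.75 [0.588 0.087 0.089] [291. 189.]
rocker 0.69 [0.458 0.27  0.058] [231. 230.]
rocker 0.57 [ 0.639 -0.009 
[... 362 characters left out ...]
clock': 0.9, 'joint_pos': array([ 1.19836591,  0.33214433, -0.06470091,  1.46008329,  0.02164374,
        1.34990377, -0.08848868]), 'joint_velocities': array([-0.00084366, -0.0012907 , -0.00082966,  0.00201824, -0.00057951,
        0.00172595,  0.00087272]), 'tau': array([ 1.72634060e-03, -6.25216556e+01,  5.04346937e-02, -3.91819954e+01,
        1.66042271e-02,  2.08133395e-03,  1.39922088e-05]), 'position': array([ 0.21422607, -0.58717082,  0.23138031]), 'ee_rot': array([ 8.19378316e-01, -5.73253145e-01,  5.91044188e-05,  5.39429687e-05]), 'ft_force': array([-0.01881032, -1.38989946, -0.35752027]), 'torque': array([ 0.04964148,  0.03757214, -0.00998974]), 'grip_width': 1.0000283272153718}
```

```bash
python3 - <<'E'
import cv2,numpy as np
a=cv2.imread("pics/scene0.png")[140:320,220:480]; b=cv2.imread("pics/top0.png")[130:290,200:430]
a=cv2.resize(a,(800,554),interpolation=cv2.INTER_CUBIC); b=cv2.resize(b,(800,557),interpolation=cv2.INTER_CUBIC)
cv2.imwrite("pics/a1.png",a);cv2.imwrite("pics/b1.png",b)
E
```

```text
(no output)
```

View pics/a1.png

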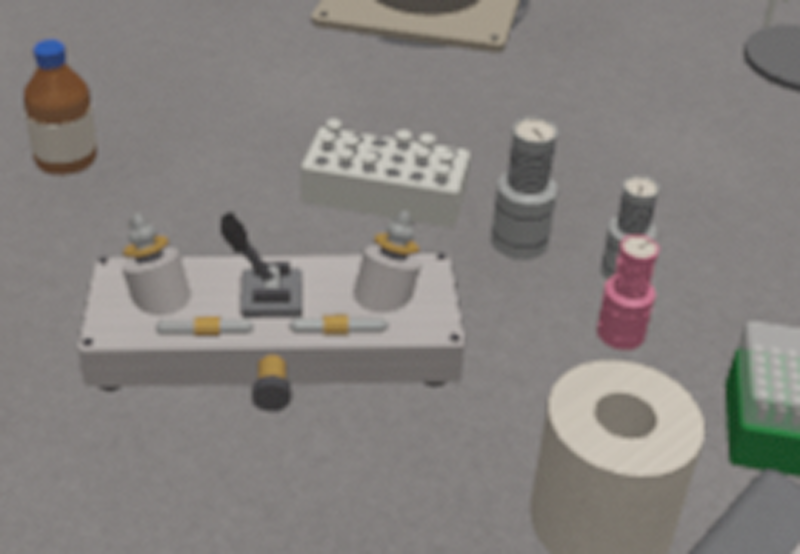

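View pics/b1.png

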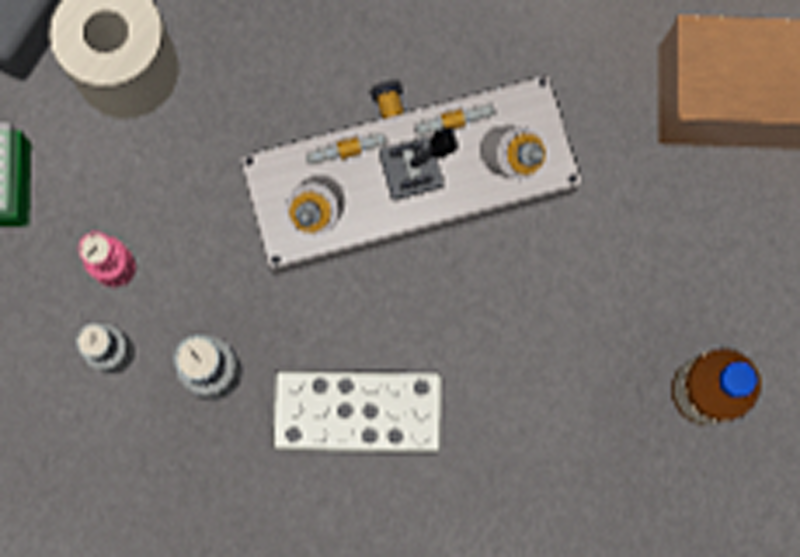

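```bash
python3 - <<'E'
from h import *
z=np.load("top0.npz");P=cloud(z["d"],z["K"],z["C"]);im=z["im"]
s=np.load("scene0.npz");Q=cloud(s["d"],s["K"],s["C"])
for nm,A in (("top",P),("scene",Q)):
    print(nm,"bench z",np.nanmedian(A[(abs(A[...,0]-.45)<.03)&(abs(A[...,1]+.1)<.05)][:,2]))
    m=(abs(A[...,2]-.05)<.006)&(abs(A[...,0]-.62)<.17)&(abs(A[...,1])<.2)
    pts=(A[m][:,:2]*1000).astype(np.float32); r=cv2.minAreaRect(pts);print("manif",r,len(pts))
    for (x,y) in ((.459,.272),(.541,.276),(.446,.177)):
        m=(np.hypot(A[...,0]-x,A[...,1]-y)<.045)&(A[...,2]>.01); p=A[m]
        zt=np.nanpercentile(p[:,2],97); t=p[p[:,2]>zt-.008]; l=p[(p[:,2]<zt*.55)]
        print("g",(x,y),"top z",zt.round(3),"topc",t.mean(0).round(4),((t.max(0)-t.min(0))).round(3),"low",l.min(0).round(3),l.max(0).round(3),len(t),len(l))
    for (x,y) in ((.589,.087),(.647,-.086)):
        m=(np.hypot(A[...,0]-x,A[...,1]-y)<.05)&(A[...,2]>.06); p=A[m]; i=np.argsort(-p[:,2])[:12];print("nip",p[i].mean(0).round(4),p[:,2].max())
E
```

```text
top bench z 9.281770199487394e-05
manif ((623.6580810546875, 34.86579895019531), (168.3272247314453, 374.155029296875), 28.4516544342041) 2198
g (0.459, 0.272) top z 0.098 topc [0.4641 0.2773 0.0951] [0.025 0.028 0.01 ] low [0.444 0.257 0.012] [0.483 0.292 0.054] 73 74
g (0.541, 0.276) top z 0.099 topc [0.5455 0.2812 0.0952] [0.029 0.026 0.01 ] low [0.525 0.261 0.011] [0.562 0.298 0.054] 72 74
g (0.446, 0.177) top z 0.128 topc [0.4486 0.1826 0.1251] [0.036 0.038 0.01 ] low [0.423 0.156 0.013] [0.474 0.206 0.07 ] 131 104
nip [0.5758 0.097  0.1132] 0.11723420071183255
nip [ 0.6391 -0.1034  0.1122] 0.11517870396506891
scene bench z -0.0007678557526193952
manif ((607.9131469726562, 46.47734069824219), (196.9936065673828, 414.011474609375), 36.21382141113281) 2722
g (0.459, 0.272) top z 0.095 topc [0.4672 0.2778 0.0936] [0.031 0.028 0.009] low [0.455 0.258 0.011] [0.485 0.298 0.052] 81 89
g (0.541, 0.276) top z 0.096 topc [0.5484 0.2819 0.0935] [0.031 0.027 0.01 ] low [0.531 0.262 0.01 ] [0.568 0.302 0.052] 100 248
g (0.446, 0.177) top z 0.125 topc [0.4528 0.1841 0.1231] [0.039 0.037 0.01 ] low [0.435 0.157 0.01 ] [0.479 0.21  0.069] 124 374
nip [0.5796 0.099  0.1104] 0.11218090183521545
nip [ 0.643  -0.1026  0.1107] 0.11285474908934368
```

```bash
cat >> h.py <<'E'
def down(az): # tool pointing down, tool x at azimuth az (deg)
    c,s=np.cos(np.radians(az)),np.sin(np.radians(az)); return np.array([[c,s,0],[s,-c,0],[0,0,-1.]])
def plan(p,Rm):
    M=T(); t=M[:3,:3].T@(np.array(p)-M[:3,3]); r=R.from_matrix(M[:3,:3].T@Rm).as_rotvec(degrees=True)
    print("move t",t.round(4),"turn",r.round(2),"rows",np.ceil(max(np.linalg.norm(t)/.0625,np.linalg.norm(r)/10.7)))
E
python3 - <<'E'
from h import *
i=eyes.camera_info("wrist");print(np.array(i["tool_from_camera"]).round(3).tolist(),np.array(i["intrinsics"]).round(1).tolist())
plan([.58,-.1,.30],down(-10))
E
```

```text
[[1.0, -0.001, -0.001, 0.0], [0.001, 0.964, 0.267, -0.066], [0.0, -0.267, 0.964, -0.143], [0.0, 0.0, 0.0, 1.0]] [[285.0, 0.0, 321.1], [0.0, 285.0, 198.2], [0.0, 0.0, 1.0]]
move t [-0.3323 -0.5106 -0.0687] turn [ 1.000e-02 -1.000e-02 -5.995e+01] rows 10.0
```

Emit:
servo_tool(
  motion=[
    [1,0,0,-0.069,0,0,0],
    [1,-0.03,-0.05,-0.069,0,0,-6],
    [1,-0.332,-0.511,-0.069,0,0,-60],
    [1,-0.332,-0.511,-0.069,0,0,-60],
    [1,-0.332,-0.511,-0.069,0,0,-60],
    [1,-0.332,-0.511,-0.069,0,0,-60],
    [1,-0.332,-0.511,-0.069,0,0,-60],
    [1,-0.332,-0.511,-0.069,0,0,-60],
    [1,-0.332,-0.511,-0.069,0,0,-60],
    [1,-0.332,-0.511,-0.069,0,0,-60],
    [1,-0.332,-0.511,-0.069,0,0,-60],
    [1,-0.332,-0.511,-0.069,0,0,-60],
    [1,-0.332,-0.511,-0.069,0,0,-60],
    [1,-0.332,-0.511,-0.069,0,0,-60],
    [1,-0.332,-0.511,-0.069,0,0,-60],
    [1,-0.332,-0.511,-0.069,0,0,-60],
  ],
)

```text
clock: 2.9
position: [0.5803, -0.1007, 0.3005]
ee_rot: [0.996, -0.087, 0.0, 0.0]
ft_force: [0.3, -0.1, 0.6]
grip_width: 0.999
```

```bash
python3 - <<'E'
from h import *
o=monitor.get_obs();print(o["clock"],o["position"],o["ft_force"],o["joint_pos"].round(2),R.from_quat(o["ee_rot"]).as_matrix().round(3).tolist())
plan([.635,-.1,.21],down(-10))
E
```

```text
2.9 [ 0.58027122 -0.10074993  0.30046457] [ 0.25050411 -0.07798131  0.64979341] [ 0.56  0.28 -0.57  1.43  0.15  1.48 -0.19] [[0.985, -0.174, 0.0], [-0.174, -0.985, -0.0], [0.0, 0.0, -1.0]]
move t [ 0.0537 -0.0103  0.0905] turn [ 0.02 -0.01 -0.01] rows 2.0
```

Emit:
servo_tool(
  motion=[
    [1,0.054,-0.01,0.09,0,0,0],
    [1,0.054,-0.01,0.09,0,0,0],
    [1,0.054,-0.01,0.09,0,0,0],
    [1,0.054,-0.01,0.09,0,0,0],
  ],
)

```text
clock: 3.4
position: [0.6355, -0.0997, 0.2116]
ee_rot: [0.996, -0.087, 0.001, 0.0]
ft_force: [0.0, 0.1, 1.2]
grip_width: 0.996
```

```bash
python3 - <<'E'
from h import *
im,d,K,C=shot("wrist"); np.savez("w1.npz",im=im,d=d,K=K,C=C); cv2.imwrite("pics/w1.png",im)
print(monitor.get_obs()["position"])
for t in ("nipple_right","nipple_right_tip","rocker_tip","manifold"):
    for r in models.boxes_of("wrist",t)[:3]:
        p=np.array(r["point"]);w=C[:3,:3]@p+C[:3,3];q=K@p;print(t,round(r["confidence"],2),w.round(3),(q[:2]/q[2]).round())
E
```

```text
[ 0.63569599 -0.09978952  0.21226347]
nipple_right 0.56 [ 0.696 -0.24   0.077] [396. 299.]
nipple_right_tip 0.88 [ 0.651 -0.085  0.08 ] [334. 172.]
rocker_tip 0.9 [ 0.642 -0.018  0.126] [311.  98.]
rocker_tip 0.43 [ 0.447 -0.264  0.122] [169. 383.]
```

View pics/w1.png

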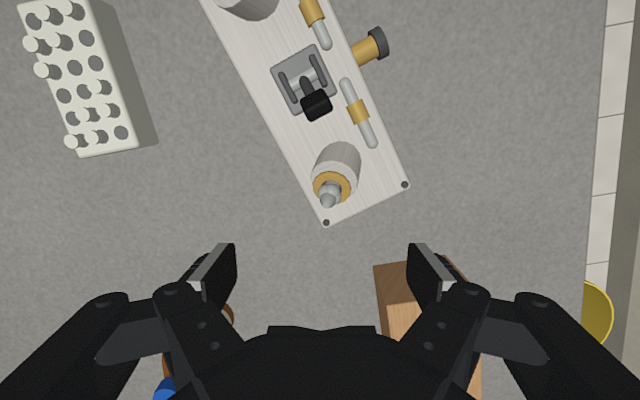

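```bash
cat >> h.py <<'E'
from scipy.optimize import least_squares
PL=np.array([[-.035,.024],[0,.024],[0,.019],[.013,.019],[.013,.0075],[.031,.0075],[.038,.003],[.038,0]])
def pd(s,r,PL=PL):
    q=np.stack([s,r],-1)[:,None]; a,b=PL[:-1],PL[1:]; e=b-a
    t=np.clip(((q-a)*e).sum(-1)/(e*e).sum(-1),0,1); return np.linalg.norm(q-a-t[...,None]*e,axis=-1).min(1)
def fitaxis(p,f0,n0,PL=PL):
    def dec(x): n=np.array([x[3],x[4],np.sqrt(max(1e-6,1-x[3]**2-x[4]**2))]); return x[:3]/10,n
    def res(x):
        f,n=dec(x); v=p-f; s=v@n; r=np.linalg.norm(v-s[:,None]*n,axis=1); return pd(s,r,PL)*1000
    o=least_squares(res,[*(np.array(f0)*10),n0[0],n0[1]],loss="soft_l1",x_scale=.05); f,n=dec(o.x); return f,n,np.median(res(o.x))
E
python3 - <<'E'
from h import *
for nm in ("w1","top0","scene0"):
    z=np.load(nm+".npz");P=cloud(z["d"],z["K"],z["C"])
    for (x,y,n0) in ((.648,-.09,(-.3,-.3)),(.585,.09,(-.3,.3))):
        m=(np.hypot(P[...,0]-x,P[...,1]-y)<.042)&(P[...,2]>.056)&(P[...,2]<.12); p=P[m]
        if len(p)<30: continue
        f,n,e=fitaxis(p,[x,y,.08],n0); print(nm,len(p),"foot",f.round(4),"n",n.round(3),"tilt",np.degrees(np.arccos(n[2])).round(1),"tip",(f+.038*n).round(4),"err",e.round(2))
z=np.load("w1.npz");P=cloud(z["d"],z["K"],z["C"]);im=z["im"].astype(int)
m=(abs(P[...,2]-.05)<.005)&(im.min(-1)>150); 
n,l,s,c=cv2.connectedComponentsWithStats(m.astype(np.uint8)); k=1+s[1:,4].argmax(); pts=P[l==k]
r=cv2.minAreaRect((pts[:,:2]*1000).astype(np.float32)); print(r,np.median(pts[:,2]),pts.min(0),pts.max(0))
a=cv2.imread("pics/w1.png")
E
```

```text
w1 2383 foot [ 0.6479 -0.0948  0.0781] n [-0.263 -0.33   0.907] tilt 25.0 tip [ 0.6379 -0.1073  0.1126] err 0.42
w1 830 foot [0.5901 0.0928 0.0781] n [-0.401  0.133  0.906] tilt 25.0 tip [0.5748 0.0978 0.1125] err 0.31
top0 224 foot [ 0.6489 -0.0939  0.0783] n [-0.271 -0.31   0.911] tilt 24.3 tip [ 0.6386 -0.1057  0.1129] err 1.07
top0 213 foot [0.5898 0.0934 0.0785] n [-0.408  0.118  0.905] tilt 25.1 tip [0.5743 0.0978 0.113 ] err 1.03
scene0 434 foot [ 0.6491 -0.0932  0.077 ] n [-0.242 -0.335  0.911] tilt 24.4 tip [ 0.6399 -0.106   0.1116] err 0.95
scene0 434 foot [0.5908 0.0937 0.077 ] n [-0.387  0.135  0.912] tilt 24.2 tip [0.5761 0.0988 0.1116] err 0.91
((642.00634765625, -15.611892700195312), (108.1776123046875, 257.7217102050781), 17.28565788269043) 0.05028941275937748 [ 0.55285101 -0.15249157  0.04708223] [0.73062758 0.09161033 0.05486255]
```

```bash
python3 - <<'E'
from h import *
plan([.6357,-.0998,.30],down(-10)); plan([.465,.277,.30],down(31));plan([.465,.277,.21],down(31))
E
```

```text
move t [ 0.0003 -0.     -0.0882] turn [ 0.02 -0.12  0.02] rows 2.0
move t [-0.2331 -0.3416 -0.0888] turn [  0.07  -0.11 -40.98] rows 7.0
move t [-0.2333 -0.3416  0.0012] turn [  0.07  -0.11 -40.98] rows 7.0
```

Emit:
servo_tool(
  motion=[
    [1,0,0,-0.05,0,0,0],
    [1,0,0,-0.089,0,0,0],
    [1,-0.233,-0.342,-0.089,0,0,-41],
    [1,-0.233,-0.342,-0.089,0,0,-41],
    [1,-0.233,-0.342,-0.089,0,0,-41],
    [1,-0.233,-0.342,-0.089,0,0,-41],
    [1,-0.233,-0.342,-0.089,0,0,-41],
    [1,-0.233,-0.342,-0.089,0,0,-41],
    [1,-0.233,-0.342,-0.089,0,0,-41],
    [1,-0.233,-0.342,-0.089,0,0,-41],
    [0.75,-0.233,-0.342,0,0,0,-41],
    [0.75,-0.233,-0.342,0,0,0,-41],
    [0.75,-0.233,-0.342,0,0,0,-41],
    [0.75,-0.233,-0.342,0,0,0,-41],
  ],
)

```text
clock: 5.4
position: [0.466, 0.2774, 0.2119]
ee_rot: [0.964, 0.267, 0.001, -0.0]
ft_force: [0.0, -0.3, 0.5]
grip_width: 0.75
```

```bash
python3 - <<'E'
from h import *
im,d,K,C=shot("wrist"); np.savez("w2.npz",im=im,d=d,K=K,C=C); cv2.imwrite("pics/w2.png",im)
P=cloud(d,K,C)
G=np.array([[0,.020],[.050,.020],[.051,.014],[.096,.014],[.096,0]])
m=(np.hypot(P[...,0]-.465,P[...,1]-.277)<.035)&(P[...,2]>.006)&(P[...,2]<.12)
p=P[m]; f,n,e=fitaxis(p,[.465,.277,0],(0,0),G); print(len(p),f.round(4),n.round(3),e, p[:,2].max(), "mid:",(f+.074*n).round(4))
print(monitor.get_obs()["grip_width"])
plan([*(f+.056*n)[:2],.056],down(31))
E
```

```text
1379 [ 4.638e-01  2.769e-01 -1.000e-04] [-0.002 -0.002  1.   ] 0.4079705150549263 0.09809402150215413 mid: [0.4636 0.2768 0.0739]
0.7508280542153112
move t [-0.0029 -0.0006  0.1561] turn [ 0.03 -0.15  0.  ] rows 3.0
```

View pics/w2.png

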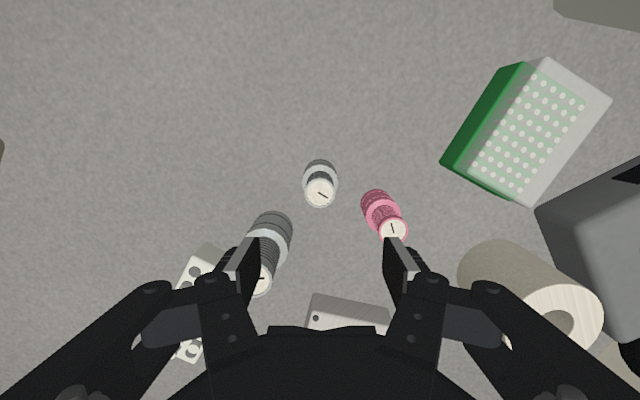

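Emit:
servo_tool(
  motion=[
    [0.75,-0.0025,-0.0005,0.05,0,0,0],
    [0.75,-0.0025,-0.0005,0.1,0,0,0],
    [0.75,-0.0025,-0.0005,0.14,0,0,0],
    [0.75,-0.0025,-0.0005,0.156,0,0,0],
    [0.75,-0.0025,-0.0005,0.156,0,0,0],
    [0.75,-0.0025,-0.0005,0.156,0,0,0],
  ],
)

```text
clock: 6.2
position: [0.4638, 0.2774, 0.0562]
ee_rot: [0.964, 0.268, 0.001, -0.0]
ft_force: [-0.4, -0.2, 0.4]
grip_width: 0.751
```

```bash
python3 - <<'E'
from h import *
o=monitor.get_obs();print(o["position"],o["ft_force"],o["torque"]);plan([.4638,.2769,.056],down(31))
E
```

```text
[0.46377021 0.27740309 0.05618192] [-0.42697795 -0.15364152  0.4093089 ] [-0.02188897  0.01272913  0.02493551]
move t [-0.0002  0.0004  0.0002] turn [ 0.02 -0.16  0.03] rows 1.0
```

Close, then lift gently to clear the neighbours.

Emit:
servo_tool(
  motion=[
    [0,0,0,0,0,0,0],
    [0,0,0,0,0,0,0],
    [0,0,0,0,0,0,0],
    [0,0,0,0,0,0,0],
    [0,0,0,0,0,0,0],
    [0,0,0,0,0,0,0],
    [0,0,0,0,0,0,0],
    [0,0,0,0,0,0,0],
  ],
  grip_force=90,
)

```text
clock: 7.2
position: [0.4632, 0.2769, 0.0552]
ee_rot: [0.964, 0.268, 0.001, 0.0]
ft_force: [-0.2, -1.0, 6.5]
grip_width: 0.303
```

Emit:
servo_tool(
  motion=[
    [0,0,0,-0.02,0,0,0],
    [0,0,0,-0.06,0,0,0],
    [0,0,0,-0.11,0,0,0],
    [0,0,0,-0.16,0,0,0],
    [0,0,0,-0.22,0,0,0],
    [0,0,0,-0.25,0,0,0],
    [0,0,0,-0.25,0,0,0],
  ],
)

```text
clock: 8.07
position: [0.4629, 0.2775, 0.3071]
ee_rot: [0.963, 0.268, 0.002, -0.0]
ft_force: [0.0, 0.0, -3.9]
grip_width: 0.307
```

```bash
python3 - <<'E'
from h import *
o=monitor.get_obs();print(o["position"],o["ft_force"],o["torque"],o["grip_width"],o["clock"])
im,d,K,C=shot("wrist"); np.savez("w3.npz",im=im,d=d,K=K,C=C); cv2.imwrite("pics/w3.png",im[150:,150:490])
M=T();P=cloud(d,K,np.linalg.inv(M)@C) # tool coords
m=(np.hypot(P[...,0],P[...,1])<.04)&(P[...,2]>-.03)&(P[...,2]<.09); 
for a in np.arange(-.03,.09,.01):
    q=P[m&(P[...,2]>=a)&(P[...,2]<a+.01)]
    if len(q): print(round(a,3),len(q),q.min(0).round(4),q.max(0).round(4))
n=np.array([-.269,-.345,.899]);n/=np.linalg.norm(n); F=np.array([.6483,-.0945,.078])
E
```

```text
[0.46288916 0.27750592 0.30713723] [ 0.01141554  0.01434268 -3.93732917] [-0.0214935  -0.02567804 -0.01135208] 0.30653391625840504 8.075
-0.03 1074 [-0.0274 -0.0151 -0.03  ] [ 0.0263 -0.0051 -0.02  ]
-0.02 809 [-0.0273 -0.0148 -0.02  ] [ 0.0262 -0.0052 -0.01  ]
-0.01 411 [-0.0244 -0.0164 -0.01  ] [ 0.0245 -0.005  -0.    ]
0.0 1022 [-0.0185 -0.0205  0.    ] [ 0.0181 -0.0048  0.01  ]
0.01 276 [-0.0194 -0.0205  0.01  ] [ 0.0198 -0.0037  0.02  ]
0.02 228 [-0.0183 -0.0204  0.0201] [ 0.0183 -0.0077  0.03  ]
0.03 231 [-0.019  -0.0206  0.0301] [ 0.0199 -0.005   0.04  ]
0.04 136 [-0.0176 -0.0203  0.04  ] [ 0.02   -0.0038  0.0499]
0.05 29 [-0.017  -0.0203  0.05  ] [ 0.0181 -0.0092  0.053 ]
```

View pics/w3.png

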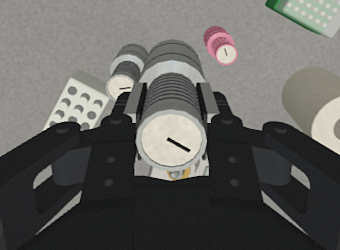

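```bash
cat >> h.py <<'E'
G=np.array([[0,0],[0,.020],[.050,.020],[.051,.014],[.096,.014],[.096,0]])
def gaugefit():
    "mouth point and axis (to dial) of held gauge in tool coords; uses flipped frame"
    im,d,K,C=shot("wrist"); M=T(); P=cloud(d,K,np.linalg.inv(M)@C)
    m=(np.hypot(P[...,0],P[...,1])<.03)&(P[...,2]>.004)&(P[...,2]<.065)|(abs(P[...,0])<.010)&(abs(P[...,1])<.03)&(P[...,2]>-.045)&(P[...,2]<=.004)
    q=P[m]*[1,-1,-1]; f,n,e=fitaxis(q,[0,0,-.055],(0,0),G); return f*[1,-1,-1],n*[1,-1,-1],e,len(q)
E
python3 - <<'E'
from h import *
for _ in range(2): print(gaugefit())
f,n,e,_=gaugefit()
N=np.array([-.269,-.345,.899]);N/=np.linalg.norm(N); F=np.array([.6483,-.0945,.078])
# desired tool R: map gauge axis n(tool) to N, minimal tilt from down(-9)
R0=down(-9); g=R0@n; Rm=R.from_rotvec(np.cross(g,N)/np.linalg.norm(np.cross(g,N))*np.arccos(g@N)).as_matrix()@R0
print((Rm@n).round(3))
np.savez("tgt.npz",Rm=Rm,f=f,n=n,N=N,F=F)
for s in (.10,):
    plan(F+s*N-Rm@f,Rm); print((F+s*N-Rm@f).round(4))
plan([.55,.05,.33],down(5))
E
```

```text
(array([0.00028366, 0.00014303, 0.05426787]), array([-0.01246828, -0.00260617, -0.99991887]), np.float64(0.29792052032075533), 5887)
(array([-7.05721356e-05,  1.72099019e-04,  5.48783737e-02]), array([-0.01084065, -0.00254606, -0.999938  ]), np.float64(0.3124421314757865), 5970)
[-0.269 -0.345  0.899]
move t [-0.0941  0.4384  0.0852] turn [17.71 19.64 39.1 ] rows 8.0
[ 0.6074 -0.1481  0.2179]
move t [-0.0413  0.2391 -0.0271] turn [ 0.03  0.14 26.05] rows 4.0
```

Emit:
servo_tool(
  motion=[
    [0,-0.041,0.2,-0.027,0,0,20],
    [0,-0.041,0.2,-0.027,0,0,20],
    [0,-0.041,0.2,-0.027,0,0,20],
    [0,-0.07,0.32,0,9,10,30],
    [0,-0.07,0.32,0,9,10,30],
    [0,-0.094,0.438,0.03,17.7,19.6,39.1],
    [0,-0.094,0.438,0.06,17.7,19.6,39.1],
    [0,-0.094,0.438,0.085,17.7,19.6,39.1],
    [0,-0.094,0.438,0.085,17.7,19.6,39.1],
    [0,-0.094,0.438,0.085,17.7,19.6,39.1],
    [0,-0.094,0.438,0.085,17.7,19.6,39.1],
    [0,-0.094,0.438,0.085,17.7,19.6,39.1],
    [0,-0.094,0.438,0.085,17.7,19.6,39.1],
  ],
)

```text
clock: 9.9
position: [0.6081, -0.1468, 0.22]
ee_rot: [0.972, -0.074, 0.12, -0.189]
ft_force: [0.1, -0.9, -2.9]
grip_width: 0.307
```

```bash
cat >> h.py <<'E'
def rel():
    z=np.load("tgt.npz"); M=T(); m=M[:3,:3]@z["f"]+M[:3,3]; g=M[:3,:3]@z["n"]; v=m-z["F"]; s=v@z["N"]
    print("mouth s",s.round(4),"lateral(tool)",(M[:3,:3].T@(v-s*z["N"])).round(4),"angle",np.degrees(np.arccos(min(1,g@z["N"]))).round(2))
E
python3 - <<'E'
from h import *
o=monitor.get_obs();print(o["clock"],o["position"],o["ft_force"],o["torque"],o["joint_pos"].round(2))
rel(); print(gaugefit())
im,d,K,C=shot("wrist"); cv2.imwrite("pics/w4.png",im); np.savez("w4.npz",im=im,d=d,K=K,C=C)
P=cloud(d,K,C); z=np.load("tgt.npz")
for nm,A in (("wrist",P),("top",None),("scene",None)):
    if A is None: i2,d2,K2,C2=shot(nm); A=cloud(d2,K2,C2); cv2.imwrite(f"pics/{nm}4.png",i2)
    v=A-z["F"]; s=v@z["N"]; r=np.linalg.norm(v-s[...,None]*z["N"],axis=-1)
    m=(r<.032)&(s<.045)&(A[...,2]>.056)
    p=A[m]; 
    if len(p)>40: f,n,e=fitaxis(p,z["F"],z["N"]); print(nm,len(p),f.round(4),n.round(3),e)
    # held gauge fit in world from this camera
    M=T(); fm=M[:3,:3]@z["f"]+M[:3,3]; v=A-fm; s=v@z["N"]; r=np.linalg.norm(v-s[...,None]*z["N"],axis=-1); q=A[(r<.026)&(s>-.005)&(s<.050)]
    if len(q)>40: f,n,e=fitaxis(q,fm,z["N"],G); print("  gauge",len(q),f.round(4),n.round(3),"kin",fm.round(4),e)
E
```

```text
9.9 [ 0.60814545 -0.14675929  0.21998644] [ 0.10209371 -0.85815122 -2.90938918] [-0.59088598  0.45835807  0.0007459 ] [ 0.83  0.31 -0.52  1.62 -0.31  1.13  0.3 ]
mouth s 0.1012 lateral(tool) [ 0.0011 -0.0022 -0.    ] angle 0.12
(array([0.00027006, 0.00080295, 0.05487561]), array([-0.01074772, -0.0025374 , -0.99993902]), np.float64(0.2998443523955143), 5944)
wrist 1143 [ 0.6479 -0.0947  0.0784] [-0.271 -0.322  0.907] 0.47430412831991897
  gauge 1095 [ 0.6228 -0.1285  0.1692] [-0.272 -0.346  0.898] kin [ 0.6222 -0.1278  0.1697] 0.1553097206240285
top 219 [ 0.6489 -0.0941  0.0779] [-0.263 -0.325  0.908] 1.0046154095462965
  gauge 119 [ 0.6234 -0.128   0.1688] [-0.27  -0.345  0.899] kin [ 0.6221 -0.1279  0.1696] 0.513784832464035
scene 437 [ 0.6487 -0.0929  0.077 ] [-0.256 -0.333  0.907] 0.8949325266132486
  gauge 363 [ 0.6226 -0.1275  0.1695] [-0.261 -0.344  0.902] kin [ 0.6221 -0.1279  0.1695] 0.7846317888915502
```

```bash
python3 - <<'E'
from h import *
z=dict(np.load("tgt.npz")); z["F"]=np.array([.6477,-.0938,.0783]); z["f"]=np.array([.0001,.0004,.0549]); np.savez("tgt.npz",**z)
rel(); plan(z["F"]+.046*z["N"]-z["Rm"]@z["f"],z["Rm"])
E
```

```text
mouth s 0.1011 lateral(tool) [ 0.0019 -0.0009 -0.    ] angle 0.1
move t [-0.0014  0.001   0.0551] turn [-0.06 -0.08  0.02] rows 1.0
```

View pics/w4.png

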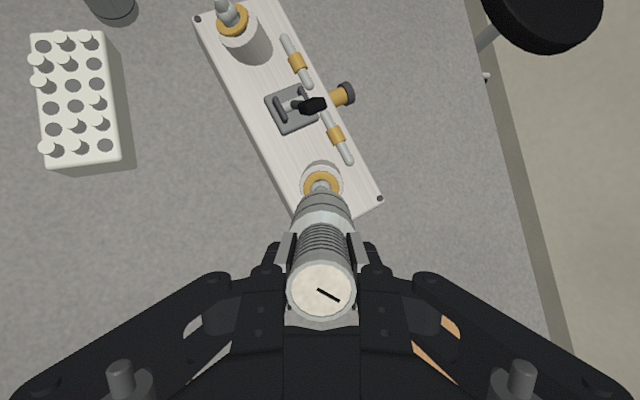

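Emit:
servo_tool(
  motion=[
    [0,-0.0015,0.001,0.02,0,0,0],
    [0,-0.0015,0.001,0.04,0,0,0],
    [0,-0.0015,0.001,0.055,0,0,0],
    [0,-0.0015,0.001,0.055,0,0,0],
    [0,-0.0015,0.001,0.055,0,0,0],
  ],
)

```text
clock: 10.72
position: [0.6211, -0.1289, 0.1698]
ee_rot: [0.972, -0.074, 0.12, -0.189]
ft_force: [-0.1, -0.1, -2.4]
grip_width: 0.306
```

```bash
python3 - <<'E'
from h import *
o=monitor.get_obs();print(o["clock"],o["ft_force"],o["torque"]); rel(); z=np.load("tgt.npz")
plan(z["F"]+.046*z["N"]-z["Rm"]@z["f"],z["Rm"])
im,d,K,C=shot("wrist"); a=im[120:240,260:380]; i2,d2,K2,C2=shot("scene"); E=np.linalg.inv(C2); c=K2@(E[:3,:3]@(z["F"]+.04*z["N"])+E[:3,3]); c=(c[:2]/c[2]).astype(int)
b=i2[c[1]-40:c[1]+40,c[0]-40:c[0]+40]; cv2.imwrite("pics/c5.png",np.hstack([cv2.resize(a,(400,400),interpolation=2),cv2.resize(b,(400,400),interpolation=2)]))
E
```

```text
10.725 [-0.14231768 -0.07290656 -2.36916064] [-0.53584881  0.41938862  0.01909532]
mouth s 0.0467 lateral(tool) [ 0.0004  0.0002 -0.    ] angle 0.13
move t [-0.0003 -0.0002  0.0007] turn [-0.05 -0.12  0.01] rows 1.0
```

View pics/c5.png

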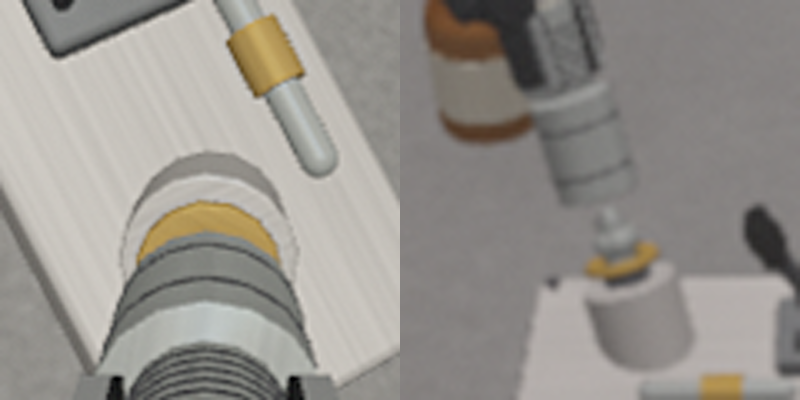

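Emit:
servo_tool(
  motion=[
    [0,-0.0003,-0.0002,0.005,0,0,0],
    [0,-0.0003,-0.0002,0.009,0,0,0],
    [0,-0.0003,-0.0002,0.012,0,0,0],
    [0,-0.0003,-0.0002,0.015,0,0,0],
    [0,-0.0003,-0.0002,0.018,0,0,0],
    [0,-0.0003,-0.0002,0.018,0,0,0],
  ],
)

```text
clock: 11.58
position: [0.6252, -0.1218, 0.1527]
ee_rot: [0.972, -0.074, 0.12, -0.189]
ft_force: [-0.7, 0.5, -3.0]
grip_width: 0.308
```

```bash
cat >> h.py <<'E'
def st():
    o=monitor.get_obs(); M=T(o); print(o["clock"],"F tool",(M[:3,:3].T@o["ft_force"]).round(2),"T tool",(M[:3,:3].T@o["torque"]).round(3),"grip",round(o["grip_width"],4)); rel()
E
python3 -c "
from h import *
st()"
```

```text
11.575 F tool [-1.4   0.75  2.66] T tool [-0.653 -0.386  0.08 ] grip 0.3077
mouth s 0.0277 lateral(tool) [-0.0007 -0.0003  0.    ] angle 0.09
```

Emit:
servo_tool(
  motion=[
    [0,0,0,0.002,0,0,0],
    [0,0,0,0.004,0,0,0],
    [0,0,0,0.006,0,0,0],
    [0,0,0,0.008,0,0,0],
    [0,0,0,0.008,0,0,0],
  ],
)

```text
clock: 12.2
position: [0.6278, -0.1194, 0.1458]
ee_rot: [0.972, -0.074, 0.121, -0.189]
ft_force: [2.1, -2.2, -2.8]
grip_width: 0.309
```

```bash
python3 -c "
from h import *
st()"
```

```text
12.2 F tool [1.81 2.89 2.29] T tool [-0.995  0.411  0.022] grip 0.309
mouth s 0.02 lateral(tool) [-0.0001 -0.0001  0.    ] angle 0.14
```

Emit:
servo_tool(
  motion=[
    [0,0,0,0.002,0,0,0],
    [0,0,0,0.004,0,0,0],
    [0,0,0,0.006,0,0,0],
    [0,0,0,0.007,0,0,0],
    [0,0,0,0.007,0,0,0],
  ],
)

```text
clock: 12.82
position: [0.6292, -0.1165, 0.1391]
ee_rot: [0.972, -0.074, 0.12, -0.189]
ft_force: [6.0, -1.4, -7.3]
grip_width: 0.303
```

```bash
python3 -c "
from h import *
st(); print(gaugefit())"
```

```text
12.825 F tool [4.52 3.49 7.68] T tool [-1.123  0.978 -0.033] grip 0.3029
mouth s 0.0125 lateral(tool) [-0.0008 -0.0004  0.    ] angle 0.1
(array([0.00028527, 0.00125106, 0.05498065]), array([-0.01143445, -0.00559446, -0.99991897]), np.float64(0.3109003334203098), 5951)
```

Emit:
servo_tool(
  motion=[
    [0,0.0004,0.0003,0.001,0,0,0],
    [0,0.0008,0.0006,0.003,0,0,0],
    [0,0.0008,0.0006,0.005,0,0,0],
    [0,0.0008,0.0006,0.0065,0,0,0],
    [0,0.0008,0.0006,0.0065,0,0,0],
    [0,0.0008,0.0006,0.0065,0,0,0],
  ],
  grip_force=110,
)

```text
clock: 13.62
position: [0.6313, -0.1149, 0.1337]
ee_rot: [0.972, -0.074, 0.12, -0.189]
ft_force: [-5.6, -1.8, 6.1]
grip_width: 0.302
```

```bash
python3 -c "
from h import *
st(); print(gaugefit()); st()"
```

```text
13.625 F tool [-3.78 -0.18 -7.58] T tool [-0.273 -1.225  0.042] grip 0.3023
mouth s 0.0066 lateral(tool) [-0.0003  0.0001  0.    ] angle 0.08
(array([0.00020605, 0.0009482 , 0.0552667 ]), array([-0.01116027, -0.00261265, -0.99993431]), np.float64(0.3605317859434465), 6594)
13.675 F tool [-4.63 -0.41 -6.69] T tool [-0.265 -1.235 -0.044] grip 0.3018
mouth s 0.0066 lateral(tool) [-0.0003  0.0001  0.    ] angle 0.08
```

Emit:
servo_tool(
  motion=[
    [0,-0.0004,0,0.0007,0,0,0],
    [0,-0.0004,0,0.0014,0,0,0],
    [0,-0.0004,0,0.0014,0,0,0],
    [0,-0.0004,0,0.0014,0,0,0],
  ],
)

```text
clock: 14.18
position: [0.6315, -0.1147, 0.1329]
ee_rot: [0.972, -0.074, 0.12, -0.189]
ft_force: [-6.0, -1.2, 8.2]
grip_width: 0.3
```

```bash
python3 -c "
from h import *
st(); print(gaugefit())"
```

```text
14.175 F tool [-3.85 -1.48 -9.38] T tool [-0.102 -1.32  -0.015] grip 0.2996
mouth s 0.0057 lateral(tool) [-0.0002  0.0001  0.    ] angle 0.1
(array([0.00020886, 0.00091714, 0.05521478]), array([-0.01100718, -0.00240414, -0.99993653]), np.float64(0.36202089163943874), 6614)
```

Emit:
servo_tool(
  motion=[
    [0,-0.0002,0,0.001,0,0,0],
    [0,-0.0002,0,0.002,0,0,0],
    [0,-0.0002,0,0.002,0,0,0],
    [0,-0.0002,0,0.002,0,0,0],
  ],
)

```text
clock: 14.72
position: [0.6318, -0.1148, 0.1326]
ee_rot: [0.972, -0.074, 0.12, -0.189]
ft_force: [-16.8, -4.7, 25.0]
grip_width: 0.303
```

```bash
python3 -c "
from h import *
st(); print(gaugefit())"
```

```text
14.725 F tool [-10.09  -3.68 -28.57] T tool [ 0.41  -3.081 -0.012] grip 0.3028
mouth s 0.0055 lateral(tool) [ 0.0001  0.0003 -0.    ] angle 0.12
(array([5.77452136e-06, 7.88042704e-04, 5.51441143e-02]), array([-8.36550218e-03, -6.08816239e-04, -9.99964823e-01]), np.float64(0.36052759040817833), 6604)
```

Emit:
servo_tool(
  motion=[
    [0,-0.0006,-0.0002,0,0,0,0],
    [0,-0.0006,-0.0002,-0.0003,0,0,0],
    [0,-0.0006,-0.0002,-0.0003,0,0,0],
    [0,-0.0006,-0.0002,-0.0003,0,0,0],
  ],
)

```text
clock: 15.28
position: [0.6317, -0.1146, 0.1327]
ee_rot: [0.972, -0.074, 0.121, -0.189]
ft_force: [-12.0, -4.8, 21.2]
grip_width: 0.306
```

```bash
python3 - <<'E'
from h import *
st(); z=np.load("tgt.npz")
im,d,K,C=shot("wrist"); a=im[90:240,230:380]; i2,d2,K2,C2=shot("scene"); E=np.linalg.inv(C2); c=K2@(E[:3,:3]@(z["F"]+.02*z["N"])+E[:3,3]); c=(c[:2]/c[2]).astype(int)
b=i2[c[1]-40:c[1]+40,c[0]-40:c[0]+40]; cv2.imwrite("pics/c6.png",np.hstack([cv2.resize(a,(400,400),interpolation=2),cv2.resize(b,(400,400),interpolation=2)]))
for nm,A in (("wrist",cloud(d,K,C)),("scene",cloud(d2,K2,C2))):
    M=T(); fm=M[:3,:3]@z["f"]+M[:3,3]; v=A-fm; s=v@z["N"]; r=np.linalg.norm(v-s[...,None]*z["N"],axis=-1); q=A[(r<.026)&(s>.010)&(s<.054)]
    f,n,e=fitaxis(q,fm,z["N"],G); print(nm,len(q),"cam mouth s from foot",((f-z["F"])@z["N"]).round(4),n.round(3),e.round(2))
st()
E
```

```text
15.275 F tool [ -6.26  -2.5  -23.9 ] T tool [ 0.12  -2.112 -0.048] grip 0.3061
mouth s 0.0055 lateral(tool) [-0.      0.0002 -0.    ] angle 0.18
wrist 1818 cam mouth s from foot 0.0066 [-0.272 -0.35   0.897] 0.22
scene 296 cam mouth s from foot 0.005 [-0.268 -0.331  0.905] 0.71
15.375 F tool [ -7.34  -1.99 -22.  ] T tool [ 0.155 -2.153  0.018] grip 0.3046
mouth s 0.0055 lateral(tool) [-0.0001  0.0002 -0.    ] angle 0.17
```

View pics/c6.png

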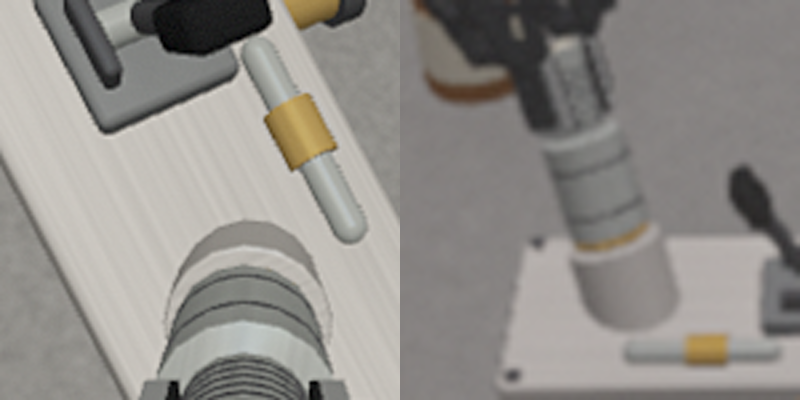

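```bash
python3 -c "
from h import *
st(); print(ticket.hand_in())"
```

```text
15.375 F tool [ -7.34  -1.99 -22.  ] T tool [ 0.155 -2.153  0.018] grip 0.3046
mouth s 0.0055 lateral(tool) [-0.0001  0.0002 -0.    ] angle 0.17
the job is handed in; nothing more can be done
None
```

The gauge is on the right nipple, pushed fully home, and was still gripped and pressed there when I handed the job in at 15.4 s. The rocker leans to the right (-y) port, so that was the live one. I picked up the small grey gauge and left the pink one and the larger grey one alone.

What the last checks showed:
- **Snap:** past the detents, with the mouth about 12.5 mm from the post's foot, the axial force turned into a pull towards the foot. I read that as the detents snapping out behind the lip.
- **Collar down:** the last 2 mm push moved the gauge only about 0.2 mm while the push force rose by about 19 N, so the collar is on its hard stop. I then eased off slightly and held about 22–25 N.
- **Position:** the mouth is 5.5 mm from the foot by the arm's own readings, 6.6 mm by the wrist camera and 5.0 mm by the scene camera. The stop is nominally at 6 mm, so these agree to about 1 mm.
- **Alignment:** the gauge is within 0.2° of the nipple's axis, and the grip had not slipped.
- **Rocker:** in the last picture it is still leaning right and untouched.

A sideways force of about 7 N against the post remained at hand-in. I did not recheck the other bench items at the end, but saw no unexpected contact force during the moves.

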